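Trial-fit a bean mill's grinding cone and free it with the wedge

TASK

Trial-fit the bean mill's grinding cone: take it from the wooden rest and seat its tapered shank in the mill's socket with a twisting push, feeling for the tang to drop into the hidden dog, until the flange is fully home, flush on the socket face, finishing at about 15 N (at least 10, never over 20), and let go. Then, without touching the cone again, drive the orange-handled wedge straight through the slot under the shank until the cone is lifted loose, and leave it standing upright on the wedge. Let go of everything and leave the bowl, jar and cup alone.

Things in the scene. Friction and masses are not known exactly. Their poses are not given: they have to be found in the camera images.
- cone_grip (a point): Centre of the grinding cone's brass grip, an upright cylinder 32 mm in diameter, 48 mm tall. The cone (about 0.35 kg) is one turned piece, 118 mm tall: under the grip a dark flange (54 mm across, 10 mm thick), then a tapered shank 60 mm long that ends in a flat tang. z is its axis, up; x lies along the tang's width, as does the red mark on the grip's top. It starts upright in the rest.
- cone_shoulder (a point): Point on the cone's axis at its shoulder, the underside of the flange, 34 mm below the grip's centre. Home means it lies on point socket, within 1.5 mm. Axes as point cone_grip. Under the flange the shank has a neck 22 mm thick and 14 mm long, then is 26.6 mm thick, tapering to 19 mm over 18 mm, then comes the tang.
- tang_tip (a point): Middle of the tang's flat lower end, 60 mm below the shoulder. The tang is 18 mm wide (along x), 7 mm thick, 26 mm long, slightly tapered at the end. It fits the dog's slot with 1.2 mm to spare a side, either way round. Home, it stands 10 mm above the slot floor that the wedge slides on. Axes as point cone_grip.
- rest: Fixed beech block, 90 x 90 mm, 70 mm tall, with an upright 29 mm hole in its centre in which the cone stands at the start, flange on the block's top. Origin at the centre of its underside.
- socket (a point): Centre of the socket's mouth (36 mm square, spring jaws inside) in the head block's flat top, 90 mm above the table. z up; x is the way the wedge is driven. Deep in it, under a funnel, a hidden dog, a plate slotted for the tang, is turned by up to 0.75 rad either way from slot along x: the tang lands on it with the shoulder 18 mm above home; twist under a light push (4 to 8 N) till it drops in, then push on.
- mill: The fixed mill: a grey bed 90 mm wide with a flat top 20 mm above the table, from 160 mm before (-x) to 60 mm past the socket axis; a 70 x 70 mm head block about that axis, up to 90 mm above the table; a red motor housing 68 mm tall beside it, 36 to 101 mm to +y, 50 mm either way along x. Origin on the table under the axis, axes as point socket.
- head (a joint): How far the head block (with socket, jaws and dog) is pushed down on its springs (m, 0 at rest): 1 mm per 10 N past the first 4 N. Never push it past 1.6 mm (20 N). From 15 to 4 mm above home the jaws resist the shank with up to 15 N (least if fed slowly with a small twist), then snap in behind it; with the flange on the face the push must reach 10 N (0.6 mm).
- slot_mouth (a point): Middle of the slot's floor where the wedge enters under the head block, 35 mm before the socket axis (-x), level with the bed's top, 20 mm above the table. The slot, 22 mm wide, 22 mm high, runs along x right through. Two rails 8 mm high, 22 mm apart, lead to it from 95 mm before the axis and flare out to 128 mm before it. Axes as point socket.
- wedge_grip (a point): Where to grip the wedge: on its orange post, 26 mm long (along x), 16 mm wide (along y), standing on the rear of a steel bar 16 mm wide that lies flat. This point is 42 mm above the bar's flat underside, 19 mm below the post's top; x points to the thin tip, 180 mm ahead. About 0.2 kg. Driving it under the seated shank takes up to about 20 N.
- wedge_tip (a point): Middle of the wedge's thin end, at its underside; x points forward. The bar is 4 mm thick here, rises evenly to 21 mm at 90 mm behind the tip, then stays 21 mm to the post. It bears on the seated tang once the tip is about 32 mm past the socket axis and has lifted it fully (11 mm) at 95 mm past; stop at 95 to 110 mm, where the tang stands on the level part.
- sieve_bowl: Loose steel bowl, 120 mm across, 60 mm tall, to be left alone. Origin at the centre of its underside.
- spice_jar: Loose amber jar, 56 mm across, 85 mm tall, to be left alone. Origin at the centre of its underside.
- cup: Loose white cup, 70 mm across, 70 mm tall, to be left alone. Origin at the centre of its underside.
There are look-alikes about, which are no part of the job. Leave any blue or green look-alike of the part that bears cone_grip alone.

How it is judged:
By the outcome, as a careful person would: the job done as asked, in the order asked, and still so for the second after the job is handed in, with the robot touching nothing.
It also fails if it takes over 72 s, if anything falls off the work surface, if the arm or the gripper's body presses on something with over 40 N, if the wrist force passes 120 N, or if a joint passes its speed limit or range.

ROBOT

A 6-joint arm with a two-finger parallel gripper is mounted at the origin on the work surface. World frame = base frame: x ahead of the robot, y to its left, z up, the work surface at z = 0. Lengths are in mm, angles in degrees, forces in N, time in s.
With the tool pointing down it reaches from about 350 to 850 mm from the base axis. Payload 8.1 kg.
Tool frame: the origin (TCP) lies midway between the tips of the shut fingers; the grasp point (between the pads) lies 19 mm behind it; x points along the fingers, y is the direction in which the jaws open and shut, and the axes are right-handed (so a half turn about x gives the same grasp; the last joint's range is limited). The gripper opens to 85 mm and grips with 20 to 120 N. Pads are 22 mm wide; open, the fingers measure 114 mm over their backs; the gripper's body (76 mm by 85 mm) begins 54 mm behind the grasp point. The pads swing forward as they close: fully open they stand 13 mm farther back than shut.
Start: joints at [68.675, 7.471, 85.268, -0, 87.261, -4.893], TCP at [169.709, 575.503, 209.292] pointing down, gripper open.
Joint ranges: [-169.43, 169.43], [-51.17, 129.36], [1.28, 143.12], [-76.62, 256.62], [0, 156.53], [-152.29, 152.29]. Speed limits (degrees/s): [136.94, 136.94, 159.86, 180, 180, 180].

INTERFACE

Orientations are given as [roll, pitch, yaw] about the fixed x, y, z axes, in that order (R = Rz(yaw) Ry(pitch) Rx(roll)).
In Python, from bench import r gives the robot as it stands.
- The arm moves only by the tool move_arm, never from a script. Its argument "deltas" is a list of rows, each a list of 2 entries, a list of its own where there are three numbers: the shift along the tool's x, y, z in mm, then the turn about the tool's x in degrees. A call has 1 to 12 rows; each row is the pose to reach, as a shift and turn from the pose measured when the call began, along the tool's axes at that moment; what a row does not reach only later rows make up. A row lasts 1/8 s, in which the tool goes at most 62.5 mm and 10.7 degrees, less where a joint would pass 70% of its speed; a pose out of reach is approached as far as the arm can. A call with a gripper value outside its range is refused whole. "jaw" is the opening, from -1 (shut) to 1 (fully open), set as the call begins (left out, the last holds). The fingers move at their own pace and stop on an object; "squeeze" is the grip in N (left out, the last holds). Time passes only in rows, so rows that repeat a pose let the fingers close. It gives the time, the measured TCP pose, the force and the opening at its end, in the units of the state.
- r.sense(): the state, without advancing time (a new reading comes with each control period).
- r.snapshot(name): name is "scene" or "top" or "wrist"; returns (picture, depth): 384x512x3 uint8, red, green, blue; 384x512 float32, mm along the optical axis (not along the pixel's ray), 0 where there is no reading.
- r.get_calibration(name): a dict with "fovy" (degrees; the focal length in pixels is half the picture's height over the tangent of half this angle, whatever the lens; pixels are square), "cx", "cy" (the principal point, pixels), "position" and "attitude" of the camera in the world; the wrist camera has in their place "tool_from_camera" (4x4, takes a point from camera to tool coordinates, whose origin is the TCP and whose axes are the tool frame's). Camera axes: x right, y down, z forward; pixel columns grow to the right and rows downward; lengths in mm; the calibration is good to about 2 mm. A picture is of the moment at which its call begins: read the wrist's pose just before it. get_calibration takes no time and is no camera call.
- r.hand_in(): hands the job in, once; it reports no verdict.
The state is a dict: "time": time; "joint_pos": joint angles; "qd": joint speeds; "joint_efforts": joint torques, N m; "tool_pos": TCP position; "tcp_rot": TCP orientation; "ft_force": force on the tool from outside, world axes, zero at the start; "wrist_torque": the same for the moment, N m; "finger_gap": finger opening in mm.
Only numpy, scipy, OpenCV 4.12 (cv2) and the standard library are available. Lean on these libraries where they do the work, as an engineer would, in place of code of your own. Each camera call takes 0.05 s, during which the arm holds its last target. There are 200 camera calls.

## Working session

There is one attempt and no reset: what is moved stays moved. The work goes in short steps, Python scripts to look and compute and a tool call to move; the robot and the scene stay as the last step left them, time stands still between calls to the robot, and variables do not carry over. Pictures are saved under pics/ and viewed, about 8 in all and at most 12, crops included, and the job is handed in when it is done.

Besides the shell and the picture viewer there is one more tool, called after "Call:" as name(argument=value, ...) on one line, values as JSON. move_arm: Moves the arm, as the interface text tells. Its arguments: {"type":"object","properties":{"deltas":{"type":"array","items":{"type":"array"}},"jaw":{"type":"number"},"squeeze":{"type":"number"}},"required":["deltas"]}

```bash
mkdir -p pics; ls
python3 - <<'E'
from bench import r
import cv2,numpy as np,pickle
print(r.sense())
D={}
for n in("top","scene"):
    p,d=r.snapshot(n);c=r.get_calibration(n);D[n]=(p,d,c);print(n,c)
    cv2.imwrite(f"pics/{n}0.png",cv2.resize(p[:,:,::-1],(768,576),interpolation=cv2.INTER_CUBIC))
pickle.dump(D,open("d0.pkl","wb"))
print(r.get_calibration("wrist"))
E
```

```text
pics
{'time': 0.0, 'joint_pos': array([ 6.86739314e+01,  7.51358423e+00,  8.53304276e+01,  4.51972209e-04,
        8.72639086e+01, -4.89438273e+00]), 'qd': array([ 0.05376052,  0.08307756,  0.07485809, -0.0286907 ,  0.09350749,
       -0.00029185]), 'joint_efforts': array([-1.41941997e-03, -5.69377041e+01, -5.00543904e+01, -3.05128915e-04,
        1.48288527e-02,  8.10839396e-06]), 'tool_pos': array([169.4888571 , 574.92608917, 208.24938104]), 'tcp_rot': array([ -95.13404142,   89.89207863, -111.56574928]), 'ft_force': array([ 0.20454622, -0.16796551,  0.13039721]), 'wrist_torque': array([0.00817751, 0.02667971, 0.0024505 ]), 'finger_gap': 85.22968700413675}
top {'fovy': 47.70178797887925, 'cx': 260.11585048502343, 'cy': 194.07032473252482, 'position': array([ 475.56773517,   48.10448749, 1314.67199312]), 'attitude': array([-1.74250470e+02, -1.65958639e-01, -9.15481602e+01])}
scene {'fovy': 55.88035848158092, 'cx': 253.63724667842155, 'cy': 193.0311508934801, 'position': array([1102.77448082,  406.67637578, 1057.14122552]), 'attitude': array([-146.35607414,    0.91806908,  124.74901702])}
{'fovy': 64.56508284577666, 'cx': 259.32186495268974, 'cy': 188.81680972810818, 'tool_from_camera': array([[-1.33369270e-03, -2.75593779e-01,  9.61273265e-01,
        -1.65657435e+02],
       [ 9.99998993e-01, -8.34290472e-04,  1.14823343e-03,
         3.63086382e-01],
       [ 4.85535137e-04,  9.61273828e-01,  2.75594614e-01,
        -6.89669324e+01],
       [ 0.00000000e+00,  0.00000000e+00,  0.00000000e+00,
         1.00000000e+00]])}
```

View pics/top0.png

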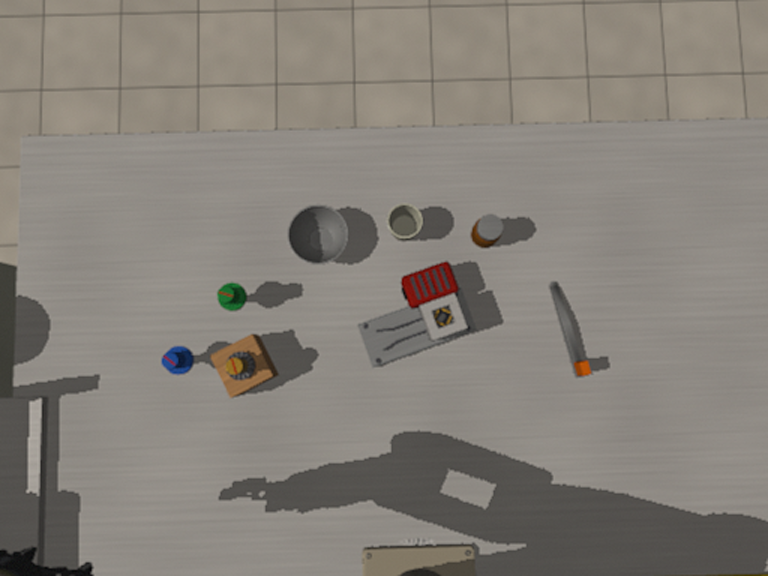

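View pics/scene0.png

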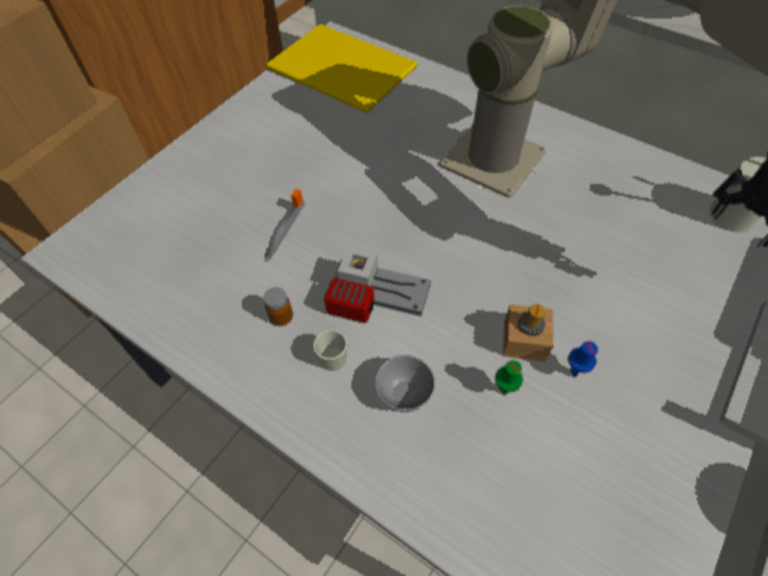

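The cone candidates in the top view (768-wide) are brass in the rest at (238,364), blue at (178,360) and green at (232,296). I choose the brass one. The mill socket is at (443,316) and its feed end is at the lower left. The wedge post is at (583,368) and its tip at (555,286).

```bash
cat > h.py <<'E'
from bench import r
import numpy as np,cv2
from scipy.spatial.transform import Rotation as R
def rot(a): return R.from_euler('xyz',a,degrees=True).as_matrix()
def snap(n):
    s=r.sense(); p,d=r.snapshot(n); c=r.get_calibration(n)
    if n=="wrist":
        T=np.eye(4);T[:3,:3]=rot(s['tcp_rot']);T[:3,3]=s['tool_pos'];T=T@c['tool_from_camera']
    else:
        T=np.eye(4);T[:3,:3]=rot(c['attitude']);T[:3,3]=c['position']
    return p,d,(T,192/np.tan(np.radians(c['fovy']/2)),c['cx'],c['cy'])
def ray(uv,C):
    uv=np.atleast_2d(uv).astype(float);T,f,cx,cy=C
    v=np.c_[(uv[:,0]-cx)/f,(uv[:,1]-cy)/f,np.ones(len(uv))]
    return v@T[:3,:3].T,T[:3,3]
def onplane(uv,z,C):
    v,o=ray(uv,C);return o+v*((z-o[2])/v[:,2])[:,None]
def cloud(d,C):
    T,f,cx,cy=C;h,w=d.shape;u,v=np.meshgrid(np.arange(w),np.arange(h))
    q,o=ray(np.c_[u.ravel(),v.ravel()],C);return (o+q*d.reshape(-1,1)).reshape(h,w,3)
def proj(P,C):
    T,f,cx,cy=C;q=(np.atleast_2d(P)-T[:3,3])@T[:3,:3];return np.c_[f*q[:,0]/q[:,2]+cx,f*q[:,1]/q[:,2]+cy]
def hsv(p): return cv2.cvtColor(p,cv2.COLOR_RGB2HSV)
def pose():
    s=r.sense();M=rot(s['tcp_rot']);return s,M
def big(m):
    n,l,st,ce=cv2.connectedComponentsWithStats(m.astype(np.uint8))
    return l==1+np.argmax(st[1:,4])
E
python3 - <<'E'
from h import *
import pickle
D=pickle.load(open("d0.pkl","rb"))
for n in("top",):
    p,d,c=D[n];T=np.eye(4);T[:3,:3]=rot(c['attitude']);T[:3,3]=c['position']
    C=(T,192/np.tan(np.radians(c['fovy']/2)),c['cx'],c['cy'])
    W=cloud(d,C);s=2/3
    for nm,u,v in(("table",300,480),("cone",238,364),("blue",178,360),("green",232,296),("head corner",452,326),("sockface",428,330),("bed",380,350),("housing",430,285),("post",583,366),("tip",556,290),("bar",572,335),("rest",256,345),("bowlrim",290,235)):
        print(nm,W[round(v*s),round(u*s)].round(1))
    H=hsv(p)
    m=big((H[...,0]<14)&(H[...,1]>190)&(H[...,2]>120)&(np.arange(512)[None]>350)&(np.arange(384)[:,None]>220))
    print("post",m.sum(),W[m].mean(0),W[m][:,2].max())
    # head top: points z 85..95 near
    m=(W[...,2]>84)&(W[...,2]<96)&(np.linalg.norm(W[...,:2]-W[round(316*s),round(443*s),:2],axis=-1)<60)&(H[...,1]<60)
    ys,xs=np.nonzero(m);print("head",cv2.minAreaRect(W[m][:,:2].astype(np.float32)),m.sum())
    m=(W[...,2]>64)&(W[...,2]<76)&(np.linalg.norm(W[...,:2]-W[round(364*s),round(238*s),:2],axis=-1)<75)
    print("rest",cv2.minAreaRect(W[m][:,:2].astype(np.float32)),m.sum())
print(rot(r.sense()['tcp_rot']).round(3))
E
```

```text
table [237.7 229.1  -5.1]
cone [468.8 319.4 127.7]
blue [479.9 432.2 114.1]
green [595.4 331.9 119.3]
head corner [530.5 -71.8  95.2]
sockface [524.7 -28.8  58.4]
bed [490.2  65.1  21.8]
housing [610.3 -36.6  71.7]
post [ 447.7 -325.6   58.7]
tip [ 601.2 -294.6    8.9]
bar [ 509.7 -317.8   16.5]
rest [504.5 298.4  69.1]
bowlrim [716.3 234.7  58.6]
post 72 [ 444.49427563 -324.34227159   51.80227852] 65.28285556453807
head ((548.016357421875, -57.69184494018555), (69.942626953125, 70.29855346679688), 18.000465393066406) 451
rest ((466.2375793457031, 327.7876281738281), (90.2601089477539, 91.74788665771484), 26.05629539489746) 722
[[-0.001  0.283  0.959]
 [-0.002  0.959 -0.283]
 [-1.    -0.002 -0.   ]]
```

Call:
move_arm(deltas=[[[0,-155,357],0],[[0,-155,357],0],[[0,-155,357],0],[[0,-155,357],0],[[0,-155,357],0],[[0,-155,357],0],[[0,-155,357],0],[[0,-155,357],0],[[0,-155,357],0]])

```text
time: 1.23
tool_pos: [466.9, 326.4, 208.3]
tcp_rot: [-119.0, 89.9, -135.3]
ft_force: [0.3, 0.9, 0.5]
finger_gap: 85.3
```

Run:
```python
from h import *
p,d,C=snap("wrist");W=cloud(d,C);H=hsv(p)
print(r.sense()['tool_pos'],r.sense()['joint_pos'])
np.savez("w1.npz",p=p,d=d,T=C[0],k=C[1:])
cv2.imwrite("pics/w1.png",p[:,:,::-1])
m=(W[...,2]>120)&(W[...,2]<136)&(np.linalg.norm(W[...,:2]-[467,325],axis=-1)<40)
print(m.sum(),W[m].mean(0),cv2.minEnclosingCircle(W[m][:,:2].astype(np.float32)))
red=m&((H[...,0]<6)|(H[...,0]>174))&(H[...,1]>150)
print(red.sum(),H[m][::60])
m=(W[...,2]>66)&(W[...,2]<74)
print("rest",cv2.minAreaRect(W[m][:,:2].astype(np.float32)))
```

```text
[466.86630016 326.56520007 208.42158531] [ 2.98395795e+01  2.93027357e+00  9.01759191e+01 -3.41728933e-02
  8.69911996e+01 -4.38326248e+01]
1127 [467.0678814  328.57046947 128.47794922] ((468.0728454589844, 328.5377197265625), 16.13332176208496)
75 [[ 18 100  61]
 [ 18  96  77]
 [ 21 137 132]
 [ 20 134 131]
 [ 14 154 131]
 [ 19 133 144]
 [ 20 136 126]
 [ 18 130 131]
 [ 20 131 134]
 [ 18 135 134]
 [ 18 131 130]
 [ 19 129 136]
 [ 19 134 126]
 [ 19 133  98]
 [ 20 131 134]
 [ 17 143 123]
 [ 19 127 129]
 [ 18 131 128]
 [ 18 122 121]]
rest ((499.95294189453125, 342.9508972167969), (181.83053588867188, 209.49267578125), 52.62034225463867)
```

View pics/w1.png

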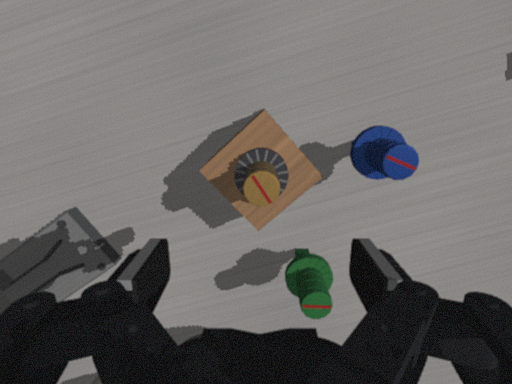

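The brass cone stands in the rest at pixel (262,188), with its red mark running (254,176) to (270,203). Blue at (400,160) and green at (317,303) are separate and clear. Next I'll get the mark's direction.

Run:
```python
from h import *
z=np.load("w1.npz");p,d=z['p'],z['d'];C=(z['T'],*z['k']);H=hsv(p)
q=onplane(proj([[467.5,328.5,128]],C),128,C)
u=proj([[467.5,328.5,128]],C)[0]
m=((H[...,0]<8)|(H[...,0]>172))&(H[...,1]>150);yy,xx=np.nonzero(m)
k=np.hypot(xx-u[0],yy-u[1])<25;P=onplane(np.c_[xx[k],yy[k]],128,C)[:,:2]
c=P.mean(0);U,S,V=np.linalg.svd(P-c);print(u,c,S,np.degrees(np.arctan2(V[0,1],V[0,0])),np.ptp(P@V[0]))
s,M=pose();print(M.round(4),np.degrees(np.arctan2(M[1,1],M[0,1])))
```

```text
[261.32670959 187.04328281] [469.25511329 327.76725824] [79.42514524  7.70022906] 16.165379465223882 27.374654609681556
[[-1.200e-03  2.811e-01  9.597e-01]
 [-1.400e-03  9.597e-01 -2.811e-01]
 [-1.000e+00 -1.600e-03 -7.000e-04]] 73.67406216923547
```

Call:
move_arm(deltas=[[[60,2,0.5],0],[[100,2,0.5],0],[[125,2,0.5],0],[[125,2,0.5],0]], jaw=1)

```text
time: 1.78
tool_pos: [464.8, 328.3, 80.9]
tcp_rot: [-130.4, 89.6, -146.6]
ft_force: [-0.7, -0.3, 0.8]
finger_gap: 85.4
```

Call:
move_arm(deltas=[[[0,0,0],0],[[0,0,0],0],[[0,0,0],0],[[0,0,0],0],[[0,0,0],0],[[0,0,0],0]], jaw=-1, squeeze=90)

```text
time: 2.52
tool_pos: [465.7, 328.7, 82.5]
tcp_rot: [-130.2, 89.7, -146.4]
ft_force: [-2.0, -1.8, 4.4]
finger_gap: 29.3
```

Call:
move_arm(deltas=[[[-20,0,0],0],[[-60,0,0],0],[[-110,0,0],0],[[-110,0,0],0]])

```text
time: 3.02
tool_pos: [469.1, 330.7, 199.6]
tcp_rot: [43.8, 89.7, 27.6]
ft_force: [0.9, -0.1, -2.5]
finger_gap: 29.8
```

Run:
```python
from h import *
s,M=pose();print(s['tool_pos'],s['ft_force'],s['finger_gap'],M.round(4),s['joint_pos'].round(1))
d=np.array([505,30,195])-s['tool_pos'];print(d@M)
```

```text
[469.12105765 330.6705749  199.5533434 ] [ 0.93077822 -0.07238255 -2.54588506] 29.753490520533663 [[ 0.0053  0.2794  0.9602]
 [ 0.0028  0.9602 -0.2794]
 [-1.      0.0041  0.0043]] [ 30.1   3.4  90.7  -0.   85.6 -43.7]
[   3.9136156  -278.69091499  118.43514496]
```

Call:
move_arm(deltas=[[[0,-50,30],5],[[0,-101,61],11],[[0,-152,92],16],[[0,-203,122],21],[[0,-253,152],26],[[0,-304,183],32],[[0,-354,213],37],[[0,-405,244],42],[[0,-405,244],42],[[0,-405,244],42]])

```text
time: 4.28
tool_pos: [589.6, -126.4, 198.1]
tcp_rot: [104.9, 89.7, 46.6]
ft_force: [-0.3, 0.5, -2.6]
finger_gap: 29.3
```

Run:
```python
from h import *
p,d,C=snap("wrist");W=cloud(d,C)
s,M=pose();print(s['tool_pos'],M.round(3),s['finger_gap'],s['joint_pos'].round(1))
np.savez("w2.npz",p=p,d=d,T=C[0],k=C[1:]);cv2.imwrite("pics/w2.png",p[:,:,::-1])
m=(W[...,2]>86)&(W[...,2]<96)&(np.linalg.norm(W[...,:2]-[548,-58],axis=-1)<60)
print(m.sum(),np.median(W[m][:,2]),cv2.minAreaRect(W[m][:,:2].astype(np.float32)))
```

```text
[ 589.69777186 -125.63491997  198.29522112] [[ 0.004  0.85   0.527]
 [ 0.004  0.527 -0.85 ]
 [-1.     0.005 -0.001]] 29.59965628816715 [-17.1   8.   85.8   0.3  86.  -48.9]
5251 91.00906784439218 ((550.81591796875, -57.23837661743164), (70.37928009033203, 70.20171356201172), 18.093170166015625)
```

View pics/w2.png

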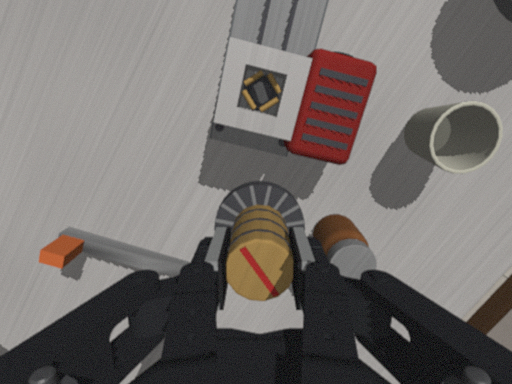

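Run:
```python
from h import *
z=np.load("w2.npz");p,d=z['p'],z['d'];C=(z['T'],*z['k']);H=hsv(p);W=cloud(d,C)
s,M=pose()
cv2.imwrite("pics/w2c.png",cv2.resize(np.clip(p[55:130,225:300,::-1].astype(float)*2,0,255).astype(np.uint8),(600,600),interpolation=cv2.INTER_CUBIC))
# cone top
b=proj([[s['tool_pos'][0],s['tool_pos'][1],s['tool_pos'][2]+46]],C)[0];print("tcp axis px at top",b)
m=(abs(W[...,2]-(s['tool_pos'][2]+46))<5)&(np.linalg.norm(W[...,:2]-s['tool_pos'][:2],axis=-1)<40)&(H[...,1]>80)
print(m.sum(),np.median(W[m],0),cv2.minEnclosingCircle(W[m][:,:2].astype(np.float32)))
red=big(m&((H[...,0]<7)|(H[...,0]>172))&(H[...,1]>140));yy,xx=np.nonzero(red)
P=onplane(np.c_[xx,yy],s['tool_pos'][2]+46,C)[:,:2];c=P.mean(0);V=np.linalg.svd(P-c)[2]
print("mark",red.sum(),c,np.degrees(np.arctan2(V[0,1],V[0,0])),"tooly",np.degrees(np.arctan2(M[1,1],M[0,1])))
# head top white, and socket dark hole
w=big((p.min(-1)>150)&(np.arange(384)[:,None]<160)&(H[...,1]<40))
hull=cv2.convexHull(np.argwhere(w)[:,::-1].astype(np.int32));Q=onplane(hull[:,0],90,C)[:,:2].astype(np.float32)
print("headtop",cv2.minAreaRect(Q))
f=np.zeros_like(w,np.uint8);cv2.fillConvexPoly(f,hull,1);hole=big((f>0)&~w&(p.min(-1)<120))
yy,xx=np.nonzero(hole);print("hole",cv2.minAreaRect(onplane(np.c_[xx,yy],90,C)[:,:2].astype(np.float32)))
print("depths in socket", [ (W[91+j,262+i]-[0,0,0]).round(0)[2] for j in(-8,0,8) for i in(-8,0,8)])
```

```text
tcp axis px at top [258.70867824 264.61782959]
3711 [ 590.52608793 -126.11304722  244.47626866] ((594.5836791992188, -121.74406433105469), 23.006702423095703)
mark 350 [ 591.63702748 -128.50869639] -25.81018225131839 tooly 31.80820486167902
headtop ((438.45404052734375, -121.293212890625), (214.76861572265625, 127.96151733398438), 31.64521026611328)
hole ((528.9302978515625, -111.67569732666016), (1.6838313968037255e-05, 2.6315970420837402), 29.06831169128418)
depths in socket [np.float64(51.0), np.float64(21.0), np.float64(53.0), np.float64(51.0), np.float64(21.0), np.float64(50.0), np.float64(50.0), np.float64(23.0), np.float64(52.0)]
```

View pics/w2c.png

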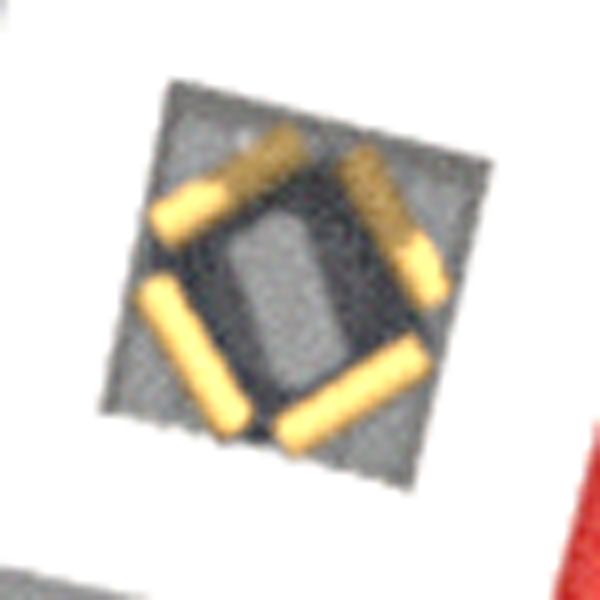

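The crop shows the mouth's corners at (172,80), (492,158), (412,490) and (102,412). It also shows the dog's slot, running from about (265,222) to (318,372), which gives its angle directly.

Run:
```python
from h import *
z=np.load("w2.npz");p,d=z['p'],z['d'];C=(z['T'],*z['k']);W=cloud(d,C)
cv=lambda a:np.array(a,float)/8+[225-.44,55-.44]
q=onplane(cv([(172,80),(492,158),(412,490),(102,412)]),90,C)[:,:2];print(q,q.mean(0),np.linalg.norm(np.diff(q,axis=0),axis=1))
e=q[1]-q[0];print([np.degrees(np.arctan2(*(q[b]-q[a])[::-1])) for a,b in((0,1),(1,2),(3,2),(0,3))])
# slot: seen-through region, depth low
m=np.zeros(d.shape,bool);m[70:110,245:280]=1
m&=W[...,2]<36;m=big(m);yy,xx=np.nonzero(m)
rc=cv2.minAreaRect(onplane(np.c_[xx,yy],48,C)[:,:2].astype(np.float32));print("slot",rc,m.sum())
P=onplane(np.c_[xx,yy],48,C)[:,:2];V=np.linalg.svd(P-P.mean(0))[2];print(P.mean(0),np.degrees(np.arctan2(V[0,1],V[0,0])))
```

```text
[[529.1250112  -46.44136489]
 [561.87328133 -35.21673549]
 [573.07500586 -68.47814684]
 [539.97415409 -79.22676393]] [551.01186312 -57.34075279] [34.61851386 35.0970101  34.80228667]
[np.float64(18.919401326738956), np.float64(-71.38758672367739), np.float64(17.989820128874978), np.float64(-71.68990474735952)]
slot ((550.7979125976562, -57.170372009277344), (9.289691925048828, 19.62421417236328), 52.08742141723633) 191
[550.79032055 -57.15627554] -39.11720155206417
```

Call:
move_arm(deltas=[[[0,2,-40],6],[[0,3.7,-81.4],12.8],[[0,3.7,-81.4],12.8],[[0,3.7,-81.4],12.8],[[0,3.7,-81.4],12.8]])

```text
time: 4.95
tool_pos: [550.2, -54.6, 198.6]
tcp_rot: [108.9, 89.7, 38.0]
ft_force: [1.4, 0.3, -3.4]
finger_gap: 29.5
```

Run:
```python
from h import *
s,M=pose();print(s['tool_pos'],M.round(4),np.degrees(np.arctan2(M[1,1],M[0,1])),s['ft_force'],s['wrist_torque'])
print((np.array([550,-54.5,150])-s['tool_pos'])@M)
p,d,C=snap("scene")
u=proj([[551,-57,110]],C)[0].astype(int);print(u)
cv2.imwrite("pics/s3.png",cv2.resize(p[u[1]-60:u[1]+40,u[0]-60:u[0]+70,::-1],(780,600),interpolation=cv2.INTER_CUBIC))
```

```text
[550.23429036 -54.62503773 198.55462879] [[ 0.0043  0.9452  0.3266]
 [ 0.0034  0.3266 -0.9452]
 [-1.      0.0052 -0.0018]] 19.06109227910221 [ 1.39065028  0.31428918 -3.40004085] [-0.01379583  0.03501918 -0.03103987]
[48.55330571 -0.43273268 -0.10839734]
[237 171]
```

View pics/s3.png

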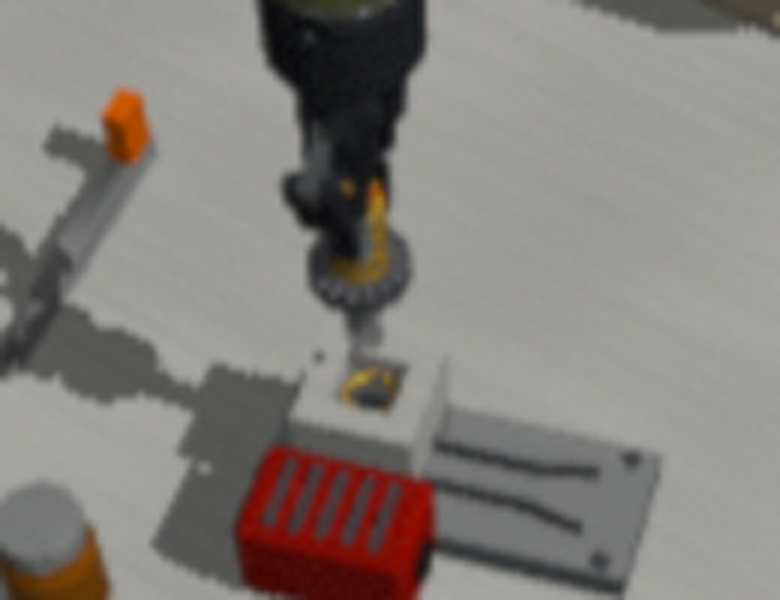

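The cone hangs over the socket, with its tip above the mouth at about (372,388). I'll lower it into the mouth.

Call:
move_arm(deltas=[[[30,-0.4,0],0],[[50,-0.4,0],0],[[60,-0.4,0],0],[[66,-0.4,0],0],[[70,-0.4,0],0],[[70,-0.4,0],0]])

```text
time: 5.75
tool_pos: [550.3, -54.8, 128.7]
tcp_rot: [108.1, 89.7, 37.1]
ft_force: [0.2, 0.6, -3.3]
finger_gap: 29.1
```

Call:
move_arm(deltas=[[[3,0,0],0],[[5,0,0],0],[[7,0,0],0],[[8,0,0],0],[[9,0,0],0],[[9,0,0],0]])

```text
time: 6.5
tool_pos: [550.0, -54.8, 119.5]
tcp_rot: [111.9, 89.7, 40.9]
ft_force: [-1.7, -1.2, -3.0]
finger_gap: 29.5
```

Call:
move_arm(deltas=[[[1,0,0],0],[[2,0,0],0],[[3,0,0],0],[[3,0,0],0]])

```text
time: 7.0
tool_pos: [549.8, -54.9, 116.3]
tcp_rot: [115.7, 89.7, 44.7]
ft_force: [-4.0, -2.3, -1.8]
finger_gap: 29.9
```

Call:
move_arm(deltas=[[[0,-0.8,0.2],0],[[0,-0.8,0.2],0],[[1,-0.8,0.2],0],[[1.5,-0.8,0.2],0],[[2,-0.8,0.2],0],[[2,-0.8,0.2],0]])

```text
time: 7.75
tool_pos: [549.2, -55.3, 114.3]
tcp_rot: [113.4, 89.7, 42.4]
ft_force: [-0.8, -0.4, 0.2]
finger_gap: 29.7
```

Call:
move_arm(deltas=[[[0.5,0,0],1],[[1,0,0],2],[[1.5,0,0],1],[[2,0,0],-1],[[2.5,0,0],-2],[[3,0,0],0]])

```text
time: 8.5
tool_pos: [549.2, -55.2, 111.2]
tcp_rot: [114.9, 89.7, 43.9]
ft_force: [-3.2, -1.4, 1.7]
finger_gap: 29.3
```

Run:
```python
from h import *
s,M=pose();print(s['tool_pos'],M.round(4),np.degrees(np.arctan2(M[1,1],M[0,1])),s['ft_force'],s['wrist_torque'])
```

```text
[549.22858126 -55.22197792 111.18906016] [[ 0.0035  0.9458  0.3248]
 [ 0.0033  0.3248 -0.9458]
 [-1.      0.0044 -0.002 ]] 18.951919915378735 [-3.1778405  -1.42999075  1.70145399] [-0.21525981  0.52017214 -0.02906275]
```

Call:
move_arm(deltas=[[[0.4,-0.5,0],1],[[0.8,-0.5,0],2],[[1.2,-0.5,0],1],[[1.6,-0.5,0],-1],[[2,-0.5,0],-2],[[2.4,-0.5,0],0],[[2.8,-0.5,0],2],[[3.2,-0.5,0],0]])

```text
time: 9.5
tool_pos: [548.8, -55.6, 108.1]
tcp_rot: [111.2, 89.7, 40.2]
ft_force: [-2.6, -0.8, 1.7]
finger_gap: 29.6
```

Call:
move_arm(deltas=[[[0.4,-0.3,0],1],[[0.8,-0.3,0],2],[[1.2,-0.3,0],1],[[1.6,-0.3,0],-1],[[2,-0.3,0],-2],[[2.4,-0.3,0],0],[[2.8,-0.3,0],0]])

```text
time: 10.38
tool_pos: [548.0, -55.3, 103.9]
tcp_rot: [131.1, 89.8, 60.0]
ft_force: [4.0, 0.7, -13.1]
finger_gap: 29.4
```

Call:
move_arm(deltas=[[[0.5,0.3,0],0],[[1,0.3,0],0],[[1.2,0.3,0],0],[[1.2,0.3,0],0]])

```text
time: 10.88
tool_pos: [548.5, -55.3, 103.1]
tcp_rot: [123.0, 89.7, 51.9]
ft_force: [2.0, -0.9, -3.8]
finger_gap: 29.3
```

Call:
move_arm(deltas=[[[0.4,0.1,0],0],[[0.8,0.1,0],0],[[0.8,0.1,0],0],[[0.8,0.1,0],0]])

```text
time: 11.38
tool_pos: [548.8, -55.4, 102.6]
tcp_rot: [117.1, 89.7, 46.0]
ft_force: [0.6, -0.1, -0.3]
finger_gap: 29.0
```

Call:
move_arm(deltas=[[[0.5,0,0],0],[[1,0,0],0],[[1,0,0],0],[[1,0,0],0]])

```text
time: 11.88
tool_pos: [549.0, -55.5, 102.1]
tcp_rot: [110.1, 89.7, 39.0]
ft_force: [-1.4, -1.1, 5.5]
finger_gap: 29.6
```

Call:
move_arm(deltas=[[[0.5,0,0],0],[[0.9,0,0],0],[[1,0,0],0],[[1,0,0],0]])

```text
time: 12.38
tool_pos: [549.2, -55.5, 101.8]
tcp_rot: [105.5, 89.7, 34.5]
ft_force: [-2.6, -0.2, 8.9]
finger_gap: 29.4
```

Call:
move_arm(deltas=[[[0.5,0,0],0],[[0.8,0,0],0],[[0.8,0,0],0]])

```text
time: 12.75
tool_pos: [549.3, -55.5, 101.7]
tcp_rot: [103.9, 89.7, 32.8]
ft_force: [-3.3, 0.4, 8.4]
finger_gap: 29.3
```

Run:
```python
from h import *
for i in range(2):
    p,d,C=snap("scene");s=r.sense();print(s['ft_force'],s['tool_pos'])
W=cloud(d,C);P=W[(np.linalg.norm(W[...,:2]-[549,-57],axis=-1)<150)]
cv2.imwrite("pics/s4.png",cv2.resize(p[100:200,170:300,::-1],(780,600),interpolation=cv2.INTER_CUBIC))
```

```text
[-3.419506   -0.76039478  7.6686521 ] [549.24988146 -55.51312533 101.67256734]
[-2.97648191 -0.03147507  8.60967592] [549.26910138 -55.51932827 101.68179858]
```

View pics/s4.png

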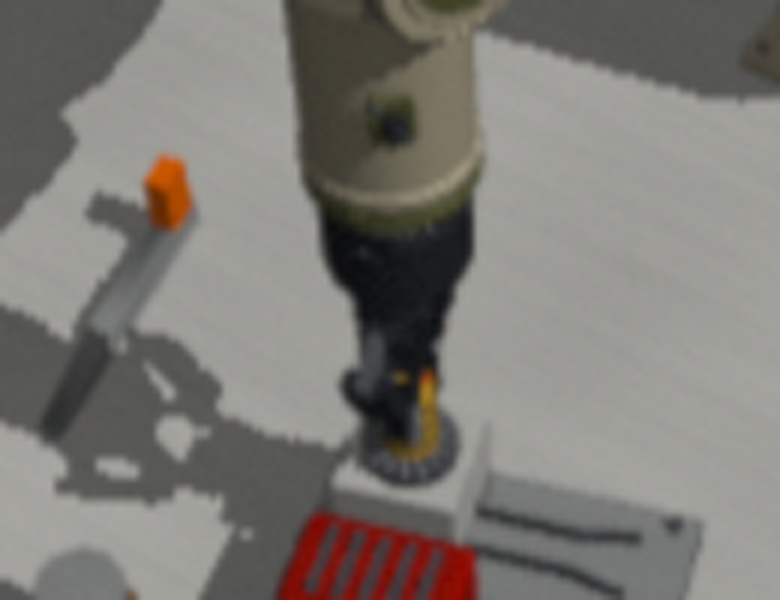

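Call:
move_arm(deltas=[[[0.9,-0.2,0],0],[[1.1,-0.2,0],0],[[1.2,-0.2,0],0],[[1.3,-0.2,0],0],[[1.3,-0.2,0],0]])

```text
time: 13.48
tool_pos: [549.4, -55.6, 101.5]
tcp_rot: [100.0, 89.7, 29.0]
ft_force: [-2.8, 0.4, 10.6]
finger_gap: 28.8
```

Run:
```python
from h import *
for i in range(3):
    r.snapshot("scene");s=r.sense();print(s['ft_force'],s['tool_pos'])
```

```text
[-3.43492557 -1.22064246 11.15006126] [549.32055022 -55.56604338 101.46857082]
[-3.83741685 -0.52063811 10.39747653] [549.34234675 -55.56042203 101.47479334]
[-4.28228294  0.99251959 11.31874584] [549.34376019 -55.56074998 101.47922525]
```

Call:
move_arm(deltas=[[[0.3,0,0],0],[[0,0,0],0],[[0,0,0],0],[[0,0,0],0],[[0,0,0],0]], jaw=1)

```text
time: 14.25
tool_pos: [549.3, -55.5, 101.4]
tcp_rot: [101.3, 89.7, 30.2]
ft_force: [-0.1, -0.3, -0.3]
finger_gap: 85.7
```

Call:
move_arm(deltas=[[[-20,0,0],0],[[-60,0,0],0],[[-110,0,0],0],[[-130,0,0],0],[[-130,0,0],0]])

```text
time: 14.88
tool_pos: [550.0, -56.1, 234.1]
tcp_rot: [82.6, 89.5, 11.6]
ft_force: [0.1, 0.4, 0.2]
finger_gap: 85.6
```

Run:
```python
from h import *
s,M=pose();print(s['tool_pos'],M.round(4),np.degrees(np.arctan2(M[1,1],M[0,1])),s['ft_force'],s['finger_gap'],s['joint_pos'].round(1))
p,d,C=snap("wrist");W=cloud(d,C);H=hsv(p);cv2.imwrite("pics/w5.png",p[:,:,::-1])
near=np.linalg.norm(W[...,:2]-[550,-57],axis=-1)<45
m=near&(W[...,2]>135)&(W[...,2]<160);print("top z",np.median(W[m][:,2]),m.sum(),cv2.minEnclosingCircle(W[m][:,:2].astype(np.float32)))
m=near&(W[...,2]>95)&(W[...,2]<110);print("flange z",np.median(W[m][:,2]),m.sum())
m=near&(W[...,2]>80)&(W[...,2]<95);print("head z",np.median(W[m][:,2]),m.sum())
```

```text
[549.95684815 -56.13867209 234.08306538] [[ 0.0093  0.9459  0.3244]
 [ 0.0019  0.3244 -0.9459]
 [-1.      0.0094  0.0012]] 18.928097443803416 [0.08309598 0.43773902 0.20242385] 85.56104188061592 [-11.3  -0.9  91.4   0.2  89.  -30.2]
top z 148.84096596579613 1097 ((550.912109375, -56.73674392700195), 16.136337280273438)
flange z 101.0498174995054 1042
head z 90.86970780901098 2088
```

The flange measures 10.2 mm above the head face and the cone top 58 mm above it, so the cone is home. Next I'll view the wedge.

Call:
move_arm(deltas=[[[0,-5,31],-10],[[0,-10,62],-20],[[0,-15,93],-30],[[0,-20,124],-40],[[0,-25,155],-50],[[0,-30,186],-60],[[0,-35,217],-70],[[0,-39,242],-81],[[0,-39,242],-81],[[0,-39,242],-81]])

```text
time: 16.18
tool_pos: [589.7, -296.6, 229.3]
tcp_rot: [45.0, 89.7, 54.8]
ft_force: [-0.1, 0.7, 0.3]
finger_gap: 85.1
```

Run:
```python
from h import *
p,d,C=snap("wrist");W=cloud(d,C);H=hsv(p);cv2.imwrite("pics/w6.png",p[:,:,::-1])
np.savez("w6.npz",p=p,d=d,T=C[0],k=C[1:])
s,M=pose();print(s['tool_pos'],M.round(4),np.degrees(np.arctan2(M[1,1],M[0,1])),s['joint_pos'].round(1))
m=big((H[...,0]<14)&(H[...,1]>170)&(W[...,0]<500)&(W[...,1]<-250))
t=m&(W[...,2]>np.percentile(W[m][:,2],95)-4);print("post top z",np.median(W[t][:,2]),cv2.minAreaRect(W[t][:,:2].astype(np.float32)),t.sum())
b=(W[...,2]>14)&(W[...,2]<30)&(W[...,0]<640)&(W[...,0]>430)&(abs(W[...,1]+305)<50)&(H[...,1]<60)
b=big(b);P=W[b][:,:2];print("bar",b.sum(),cv2.minAreaRect(P.astype(np.float32)),np.median(W[b][:,2]))
V=np.linalg.svd(P-P.mean(0),full_matrices=False)[2];print(np.degrees(np.arctan2(V[0,1],V[0,0])),P.mean(0))
```

```text
[ 589.98840706 -296.41885759  229.87285157] [[ 0.004  -0.1704  0.9854]
 [ 0.0041  0.9854  0.1704]
 [-1.      0.0034  0.0046]] 99.80996678061348 [ -31.3   16.3   73.1    0.3   90.5 -131.1]
post top z 61.931863449319735 ((447.28125, -328.3399353027344), (24.775569915771484, 13.803116798400879), 14.055776596069336) 356
bar 1425 ((518.4822998046875, -311.358154296875), (121.58318328857422, 15.97834300994873), 13.007654190063477) 21.520265362633097
12.99100457949969 [ 513.70419817 -312.41540395]
```

View pics/w6.png

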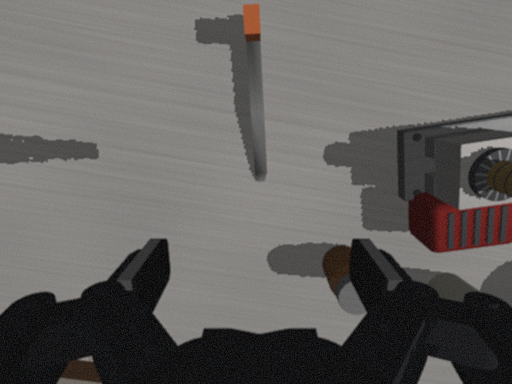

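Call:
move_arm(deltas=[[[20,-3,-55],-1],[[60,-5,-110],-2],[[100,-7.5,-146.5],-3.2],[[130,-7.5,-146.5],-3.2],[[130,-7.5,-146.5],-3.2]])

```text
time: 16.85
tool_pos: [445.4, -325.9, 96.4]
tcp_rot: [77.4, 89.5, 90.3]
ft_force: [1.0, 0.6, -0.2]
finger_gap: 85.5
```

Run:
```python
from h import *
s,M=pose();print(s['tool_pos'],np.degrees(np.arctan2(M[1,1],M[0,1])),s['ft_force'],s['joint_pos'].round(1))
print((np.array([447.5,-328,24])-s['tool_pos'])@M)
```

```text
[ 445.41639552 -325.89816825   96.38326224] 102.93970645295465 [ 0.98327362  0.59610665 -0.21219796] [ -41.8    5.1   99.9    0.4   75.3 -144.8]
[72.36408891 -3.07871572  1.43384158]
```

Call:
move_arm(deltas=[[[30,-3,1.4],0],[[60,-3,1.4],0],[[72,-3,1.4],0],[[72,-3,1.4],0]])

```text
time: 17.35
tool_pos: [448.0, -327.7, 24.9]
tcp_rot: [77.5, 89.5, 90.5]
ft_force: [-0.6, -0.2, -0.0]
finger_gap: 85.6
```

Call:
move_arm(deltas=[[[0,0,0],0],[[0,0,0],0],[[0,0,0],0],[[0,0,0],0],[[0,0,0],0],[[0,0,0],0]], jaw=-1, squeeze=110)

```text
time: 18.1
tool_pos: [448.3, -328.2, 25.7]
tcp_rot: [71.8, 89.6, 84.7]
ft_force: [-0.5, 0.8, 6.5]
finger_gap: 12.9
```

Run:
```python
from h import *
s,M=pose();print(s['tool_pos'],M.round(4),np.degrees(np.arctan2(M[1,1],M[0,1])),s['ft_force'],s['joint_pos'].round(1))
```

```text
[ 448.30602406 -328.20019424   25.68381305] [[ 7.000e-04 -2.242e-01  9.745e-01]
 [ 7.200e-03  9.745e-01  2.242e-01]
 [-1.000e+00  6.900e-03  2.300e-03]] 102.9579772589076 [-0.5341784   0.76634852  6.45016256] [ -41.7   10.4  102.     0.4   67.8 -144.8]
```

Call:
move_arm(deltas=[[[-20,0,0],0],[[-50,0,0],0],[[-70,0,0],10],[[-70,1,-5],20],[[-70,2,-10],30],[[-70,4,-16],40],[[-70,5,-22],50],[[-70,6,-28],60],[[-70,7,-34],70],[[-70,9,-40],80],[[-70,10,-42],85],[[-70,10,-42],85]])

```text
time: 19.6
tool_pos: [404.6, -328.0, 95.0]
tcp_rot: [163.0, 89.5, 91.0]
ft_force: [0.3, 0.2, -2.4]
finger_gap: 13.1
```

Run:
```python
from h import *
s,M=pose();print(s['tool_pos'],M.round(4),np.degrees(np.arctan2(M[1,1],M[0,1])),s['ft_force'],s['wrist_torque'],s['finger_gap'],s['joint_pos'].round(1))
a=np.radians(-72);x=np.array([np.cos(a),np.sin(a)]);g=np.array([550.8,-57.4])-294.25*x;print(g)
print((np.array([405,150,s['tool_pos'][2]])-s['tool_pos'])@M,(np.array([*g,s['tool_pos'][2]])-s['tool_pos'])@M)
```

```text
[ 404.60131634 -327.99768941   95.04501979] [[-1.000e-04  9.512e-01  3.087e-01]
 [ 8.000e-03  3.087e-01 -9.511e-01]
 [-1.000e+00  2.300e-03 -7.700e-03]] 17.981139208185745 [ 0.32609067  0.16580868 -2.43804438] [-0.04991521 -0.02780232 -0.0331109 ] 13.071095434527415 [-44.9   0.4 104.9   0.3  75.  -63. ]
[459.87174941 222.44837992]
[   3.84475555  147.93855804 -454.51221208] [   4.4195703   222.49516452 -506.48007381]
```

Call:
move_arm(deltas=[[[0,19,-57],0],[[1,37,-114],0],[[1,56,-170],0],[[2,74,-227],0],[[2,93,-284],0],[[3,111,-341],0],[[3,130,-398],0],[[4,148,-454],0],[[4,190,-485],0],[[4,222.5,-506.5],0],[[4,222.5,-506.5],0],[[4,222.5,-506.5],0]])

```text
time: 21.1
tool_pos: [459.1, 222.2, 94.8]
tcp_rot: [175.0, 89.6, 103.1]
ft_force: [0.1, -0.5, -2.6]
finger_gap: 12.7
```

Run:
```python
from h import *
s,M=pose();print(s['tool_pos'],M.round(4),np.degrees(np.arctan2(M[1,1],M[0,1])),s['ft_force'],s['finger_gap'])
print((np.array([459.9,222.4,50])-s['tool_pos'])@M)
p,d,C=snap("top");W=cloud(d,C);H=hsv(p)
u=proj([[520,60,30]],C)[0].astype(int);print(u)
cv2.imwrite("pics/t7.png",cv2.resize(p[u[1]-50:u[1]+50,u[0]-65:u[0]+65,::-1],(780,600),interpolation=cv2.INTER_CUBIC))
```

```text
[459.14347293 222.15848382  94.78525594] [[-1.700e-03  9.506e-01  3.105e-01]
 [ 7.300e-03  3.105e-01 -9.506e-01]
 [-1.000e+00  6.000e-04 -7.400e-03]] 18.087331634676904 [ 0.07997229 -0.49445659 -2.56772488] 12.664415479168023
[44.78448698  0.76506479  0.3379579 ]
[254 222]
```

View pics/t7.png

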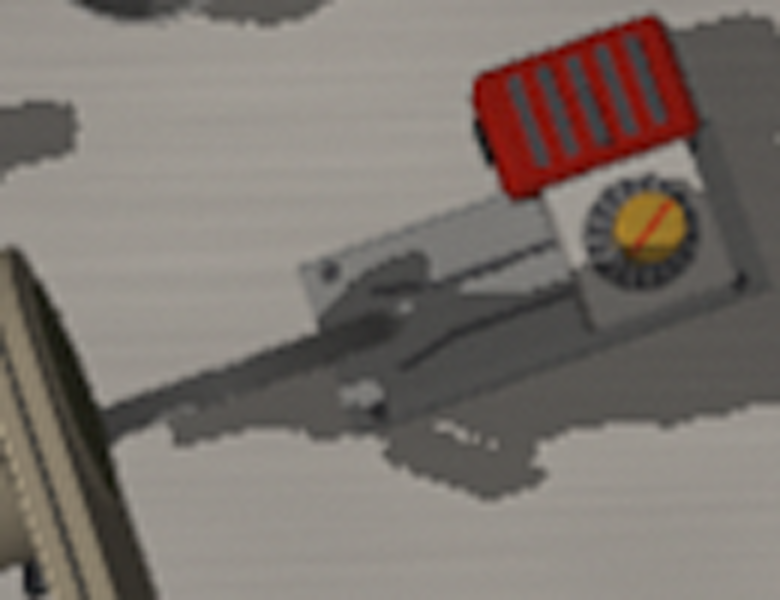

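The wedge (tip at about (395,325)) points between the rails and the cone is seated. I'll lower the wedge onto the bed.

Call:
move_arm(deltas=[[[20,0.8,0.3],0],[[38,0.8,0.3],0],[[45,0.8,0.3],0],[[47,0.8,0.3],0],[[47,0.8,0.3],0]])

```text
time: 21.78
tool_pos: [460.3, 222.2, 48.4]
tcp_rot: [167.6, 89.6, 95.6]
ft_force: [-0.2, 0.4, -2.5]
finger_gap: 12.8
```

Run:
```python
from h import *
s,M=pose();print(s['tool_pos'],M.round(4),np.degrees(np.arctan2(M[1,1],M[0,1])),s['ft_force'],s['wrist_torque'])
a=np.radians(-72);x=np.array([np.cos(a),np.sin(a)]);y=np.array([-x[1],x[0]]);e=s['tool_pos'][:2]-[550.8,-57.4];print("tip",e@x+179.25,"lat",e@y)
```

```text
[460.25534238 222.1910478   48.4057326 ] [[-8.000e-04  9.509e-01  3.094e-01]
 [ 7.700e-03  3.094e-01 -9.509e-01]
 [-1.000e+00  1.600e-03 -7.500e-03]] 18.024505395264473 [-0.2169221   0.3527872  -2.48914088] [-0.02802839  0.00080151 -0.0033712 ]
tip -114.63672586134425 lat 0.28529859625396253
```

Call:
move_arm(deltas=[[[1,0,0],0],[[2,0,0],0],[[2.5,0,5],0],[[2.5,0,10],0],[[2.5,0,15],0],[[2.5,0,20],0],[[2.5,0,20],0]])

```text
time: 22.65
tool_pos: [466.7, 202.7, 45.8]
tcp_rot: [166.5, 89.6, 94.5]
ft_force: [-0.5, -0.2, -1.1]
finger_gap: 12.8
```

```bash
cat > st.py <<'E'
from h import *
s,M=pose();print(s['tool_pos'],np.degrees(np.arctan2(M[1,1],M[0,1])),M[2].round(4))
a=np.radians(-72);x=np.array([np.cos(a),np.sin(a)]);y=np.array([-x[1],x[0]]);e=s['tool_pos'][:2]-[550.8,-57.4];print("tip",e@x+179.25,"lat",e@y)
f=s['ft_force'];print("F along,lat,up",f[:2]@x,f[:2]@y,f[2],"T",s['wrist_torque'],s['finger_gap'],s['time'])
E
python3 st.py
```

```text
[466.67416993 202.68437828  45.78956742] 17.99012387340619 [-1.      0.0018 -0.0073]
tip -94.10125390161414 lat 0.36207398640931765
F along,lat,up 0.05329476297930236 -0.5388888451199615 -1.134033869429202 T [-0.27021306 -0.04608794  0.06625891] 12.847701132005561 22.65
```

Call:
move_arm(deltas=[[[0,0,10],0],[[0,0,20],0],[[0,0,30],0],[[0,0,40],0],[[0,0,50],0],[[0,0,60],0],[[0,0,70],0],[[0,0,70],0]])

```text
time: 23.65
tool_pos: [488.9, 135.2, 45.5]
tcp_rot: [161.2, 89.6, 89.1]
ft_force: [1.5, -1.0, 2.9]
finger_gap: 13.4
```

```bash
python3 st.py
```

```text
[488.85074055 135.22551071  45.50637397] 17.93394572587491 [-1.      0.0023 -0.0067]
tip -23.09112112698608 lat 0.6073094767058644
F along,lat,up 1.4435881815313425 1.0804529004993808 2.8549492789903903 T [-0.39750761 -0.181696    0.03290179] 13.40187324840735 23.65
```

Call:
move_arm(deltas=[[[-0.2,0,10],0],[[-0.2,0,20],0],[[-0.2,0,30],0],[[-0.2,0,40],0],[[-0.2,0,50],0],[[-0.2,0,50],0]])

```text
time: 24.4
tool_pos: [505.0, 86.4, 45.7]
tcp_rot: [152.8, 89.6, 80.7]
ft_force: [0.9, -1.9, 5.9]
finger_gap: 13.0
```

```bash
python3 st.py
```

```text
[504.95937626  86.43158675  45.66723459] 17.875311671528436 [-1.      0.0029 -0.0057]
tip 28.292500401529992 lat 0.8493807159242878
F along,lat,up 2.0593910517999623 0.27565099221329153 5.895159676742486 T [-0.50261688 -0.18825408 -0.02381445] 13.012846399334983 24.4
```

Call:
move_arm(deltas=[[[-0.5,0,4],0],[[-0.5,0,8],0],[[-0.5,0,12],0],[[-0.5,0,16],0],[[-0.5,0,20],0],[[-0.5,0,24],0],[[-0.5,0,28],0],[[-0.5,0,32],0]])

```text
time: 25.4
tool_pos: [514.1, 57.3, 45.7]
tcp_rot: [164.2, 89.5, 92.1]
ft_force: [-2.2, 7.8, 3.1]
finger_gap: 12.9
```

```bash
python3 st.py
```

```text
[514.09971597  57.28792139  45.66746644] 17.92803026919474 [-1.      0.0022 -0.0079]
tip 58.834293557141535 lat 0.5364724797947807
F along,lat,up -8.136899221213017 0.2950719320653424 3.063188585939829 T [1.05415091 0.23648117 0.0041116 ] 12.914165392032617 25.4
```

Call:
move_arm(deltas=[[[0,0,5],0],[[0,0,9],0],[[0,0,13],0],[[0,0,17],0],[[0,0,21],0],[[0,0,25],0],[[0,0,29],0],[[0,0,33],0]])

```text
time: 26.4
tool_pos: [524.4, 26.1, 45.7]
tcp_rot: [162.3, 89.5, 90.2]
ft_force: [-0.2, 2.7, 5.2]
finger_gap: 12.8
```

```bash
python3 st.py
```

```text
[524.43581618  26.14861093  45.65599535] 17.952629632034686 [-1.      0.0027 -0.0083]
tip 91.64356830242768 lat 0.7441118103688098
F along,lat,up -2.6263410670032727 0.6907878778332466 5.243187127905662 T [ 0.24542477 -0.04059477  0.01674877] 12.840153493908149 26.4
```

Call:
move_arm(deltas=[[[-0.3,0,3],0],[[-0.3,0,6],0],[[-0.3,0,9],0],[[-0.3,0,11.5],0],[[-0.3,0,11.5],0],[[-0.3,0,11.5],0]])

```text
time: 27.15
tool_pos: [527.9, 14.9, 45.7]
tcp_rot: [163.2, 89.5, 91.2]
ft_force: [0.8, -0.9, -0.8]
finger_gap: 12.8
```

```bash
python3 st.py
python3 - <<'E'
from h import *
p,d,C=snap("top");W=cloud(d,C)
near=np.linalg.norm(W[...,:2]-[549,-57],axis=-1)<45
m=near&(W[...,2]>140);print("cone top z",np.median(W[m][:,2]),m.sum())
m=near&(W[...,2]>85)&(W[...,2]<96);print("head z",np.median(W[m][:,2]),m.sum())
m=near&(W[...,2]>102)&(W[...,2]<120);print("flange z",np.median(W[m][:,2]),m.sum())
E
```

```text
[527.91085469  14.86783084  45.69991205] 17.94834192266955 [-1.      0.0024 -0.0079]
tip 103.44607367187406 lat 0.5631170731139216
F along,lat,up 1.1062125762242154 0.5111523087044606 -0.7866835925765625 T [-0.37990987 -0.16809364  0.03466351] 12.82628886858589 27.15
cone top z 474.91156095366887 555
head z nan 0
flange z nan 0
  return _methods._mean(a, axis=axis, dtype=dtype,
  ret = ret.dtype.type(ret / rcount)
```

Call:
move_arm(deltas=[[[0,0,0],0],[[0,0,0],0],[[0,0,0],0],[[0,0,0],0],[[0,0,0],0]], jaw=1)

```text
time: 27.82
tool_pos: [527.9, 15.0, 45.7]
tcp_rot: [163.1, 89.5, 91.1]
ft_force: [-0.3, -0.2, -0.3]
finger_gap: 85.5
```

Call:
move_arm(deltas=[[[-20,0,0],0],[[-50,0,0],0],[[-90,0,-5],0],[[-130,0,-40],0],[[-180,0,-80],0],[[-200,0,-130],0],[[-200,0,-170],0],[[-200,0,-170],0],[[-200,0,-170],0]])

```text
time: 28.95
tool_pos: [475.5, 174.7, 246.8]
tcp_rot: [165.7, 89.6, 93.7]
ft_force: [0.4, -0.9, -0.6]
finger_gap: 85.5
```

Run:
```python
from h import *
s=r.sense();print(s['tool_pos'],s['ft_force'],s['finger_gap'],s['time'])
p,d,C=snap("top");W=cloud(d,C);H=hsv(p)
near=np.linalg.norm(W[...,:2]-[549,-57],axis=-1)<50
for a,b in((140,180),(102,120),(84,97)):
    m=near&(W[...,2]>a)&(W[...,2]<b);print(a,np.median(W[m],0),m.sum())
p,d,C=snap("scene");W=cloud(d,C);H=hsv(p)
m=big((H[...,0]<14)&(H[...,1]>170)&(np.linalg.norm(W[...,:2]-[527,15],axis=-1)<40));print("post",np.median(W[m],0),W[m][:,2].max(),m.sum())
u=proj([[545,-30,100]],C)[0].astype(int)
cv2.imwrite("pics/s8.png",cv2.resize(p[u[1]-55:u[1]+45,u[0]-65:u[0]+65,::-1],(780,600),interpolation=cv2.INTER_CUBIC))
```

```text
[475.48228508 174.69745105 246.77680652] [ 0.39613246 -0.85139803 -0.62807132] 85.4633033696362 28.95
140 [548.89513821 -55.2915681  158.42624626] 118
102 [544.34908968 -53.74063323 111.08460523] 179
84 [543.44618952 -54.57782981  89.35727555] 304
post [534.45034721  20.21385603  74.64415283] 83.01282322270436 77
```

View pics/s8.png

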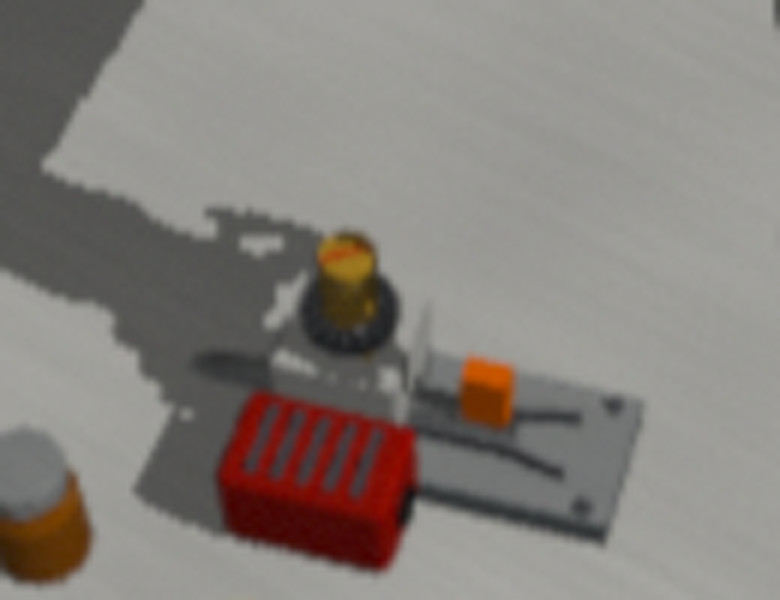

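The cone stands upright at (345,290), with its flange about 21.7 mm above the head face, so it is lifted about 11 mm. The wedge post is at (488,392), released. I'm handing in.

```bash
python3 -c "
from bench import r
print(r.hand_in(), r.sense()['time'])"
```

```text
the job is handed in; nothing more can be done
the job is handed in; nothing more can be done
```

I seated the grinding cone, let go, then drove the wedge through the slot until the cone was lifted loose. I handed the job in at about 29 s; no verdict was reported.

- **Seating:** The dog's slot was visible in the wrist view, so I turned the tang to match it (about 33° off the wedge direction) before lowering the cone. It went in without a search, using only small twists through the jaws, and snapped in. The final push read about 11 N, or about 14 N with the cone's weight. After release the flange top measured 10.2 mm above the head face, which is flush for a 10 mm flange.
- **Lifting:** By the arm's position the wedge tip stopped about 103 mm past the axis. The highest resistance I read was about 8 N. The cone stands upright with its flange top 21.7 mm above the face, a lift of about 11 mm. I did not touch it again after letting go.
- **Last checks:** The gripper is open and well clear, and the wrist force is about zero. I never moved towards the bowl, jar, cup or look-alikes.
- **Disagreements:** The top and wrist cameras differed by about 3 mm on the socket's position; I used the wrist view. The finger gap read about 3 mm less than the true widths on both grips. I did not measure the wedge tip directly at the end.

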